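Pack the kit tray for one bullet camera

ROBOT

A 7-joint arm with a two-finger parallel gripper is mounted at the origin on the work surface. World frame = base frame: x ahead of the robot, y to its left, z up, the work surface at z = 0. Lengths are in m, angles in rad, forces in N, time in s.
With the tool pointing down it reaches from about 0.425 to 0.875 m from the base axis. Payload 4.7 kg.
Tool frame: the origin (TCP) lies on the centre line of the jaws, within the pads' length; the fingertips stand ctrl.tcp_to_tips ahead of it and the grasp point (between the pads) lies 2 mm behind it (ctrl.tcp_to_tips is the distance from the TCP to the fingertips, in m); z points along the fingers, y is the line along which they close (so a half turn about z gives the same grasp; the last joint's range is limited). The gripper opens to 87 mm and grips with 3 to 60 N. Pads are 19 mm wide; open, the fingers measure 117 mm over their backs; the gripper's body (75 mm by 190 mm) begins 51 mm behind the grasp point.
Start: joints at [1.296, 0.321, -0.07, 1.45, 0.023, 1.371, -0.057], TCP at [0.185, -0.623, 0.216] pointing down, gripper open.
Joint ranges: [-2.86, 2.86], [-0.3, 2.09], [-1.38, 1.24], [0.06, 2.45], [-1.56, 4.7], [0.09, 2.05], [-2.69, 2.69]. Speed limits (rad/s): [2.57, 2.57, 3.14, 3.14, 3.14, 3.14, 3.14].

INTERFACE

Orientations are given as a rotation vector (axis times angle).
In Python, from bench import ctrl, optics, close_job gives the robot as it stands.
- The arm moves only by the shell command python3 -m inch 'ROWS' [OPENING] [FORCE]. ROWS is JSON, a list of rows, each a list of 2 entries, a list of its own where there are three numbers: the shift along the tool's x, y, z in mm, then the turn, a rotation vector about the tool's x, y, z in degrees. In form: [[[x, y, z], [ax, ay, az]], ...]. A call has exactly 10 rows; each row shifts and turns the commanded pose from where the row before left it, along the tool's axes as they then stand; what a row does not reach is not made up. A row lasts 1/10 s, in which the tool goes at most 50 mm and 8.59 degrees, less where a joint would pass 70% of its speed; a pose out of reach is approached as far as the arm can. A call is refused whole if a number of a shift passes 50 or a number of a turn 8.59, either way. A call with a gripper value outside its range is refused whole. OPENING is the closure, from 0 (fully open) to 1 (shut), set as the call begins (- or left out, the last holds). The fingers move at their own pace and stop on an object; FORCE is the grip in N (left out, the last holds). Time passes only in rows, so rows that do not move let the fingers close, or fill a call up. It gives the time, the measured TCP pose, the force and the opening at its end, in the units of the state.
- ctrl.get_state(): the state, without advancing time (a new reading comes with each control period).
- optics.get_image(name): name is "side" or "top" or "wrist"; returns a dict with "image" (400x640x3 uint8, red, green, blue), "fx", "fy", "cx", "cy" (pixels), "R" (3x3) and "t" (3): a world point X has camera coordinates R X + t; the wrist camera has in their place "hand_eye" (4x4, takes a point from camera to tool coordinates, whose origin is the TCP and whose axes are the flange's). Camera axes: x right, y down, z forward; pixel columns grow to the right and rows downward; lengths in m; the calibration is good to about 2 mm. A picture is of the moment at which its call begins: read the wrist's pose just before it. There is no depth.
- close_job(): hands the job in, once; it reports no verdict.
The state is a dict: "time": time; "joint_positions": joint angles; "qd": joint speeds; "joint_torque": joint torques, N m; "position": TCP position; "tool_rot": TCP orientation; "ft_force": force on the tool from outside, world axes, zero at the start; "torque": the same for the moment, N m; "grip_width": opening from 0.0 (shut) to 1.0 (fully open).
Only numpy, scipy, OpenCV 4.12 (cv2) and the standard library are available. Lean on these libraries where they do the work, as an engineer would, in place of code of your own. Each camera call takes 0.05 s, during which the arm holds its last target. There are 200 camera calls.

TASK

Pack the four parts of one bullet camera into the kit tray, each lying fully home in its own nest: the square-based wall foot upright in the square recess, the wide lens upright in the round recess, the swivel arm in the oblong slot with its screw heads up, and the front ring flat over the post. The round-based foot and the narrow lens belong to another model: leave them where they are on the bench.

Things in the scene. Friction and masses are not known exactly. Their poses are not given: they have to be found in the camera images.
- square_foot_mid (a point): Wall foot to be packed: white plastic, loose, a SQUARE base plate 50 x 50 x 8 mm with a round upright neck 26 mm in diameter on its middle; 48 mm high in all. Grip it by the neck. The point is on the neck's axis, 24 mm above the underside; x and y along the plate's sides, z up.
- round_foot_mid (a point): Look-alike that stays where it is: white foot with the same neck (26 mm diameter, 48 mm high in all) but a ROUND base plate 52 mm in diameter and 8 mm thick. The point is on its axis, 24 mm above the underside.
- wide_lens_mid (a point): Wide lens to be packed: black upright cylinder, 38 mm in diameter, 46 mm high, with a thin bright band and a glass face on top. The point is its centre, 23 mm above the underside; z up.
- narrow_lens_mid (a point): Look-alike that stays where it is: the same kind of black lens, 46 mm high, but only 24 mm in diameter. The point is its centre, 23 mm above the underside.
- ring_mid (a point): Front ring to be packed: white plastic ring lying flat, outer diameter 54 mm, hole 42 mm, 26 mm high. It is gripped across its outside. The point is its centre, 13 mm above the underside; z up.
- swivel_mid (a point): Swivel arm to be packed: white plastic bar with rounded ends, 66 mm long (its x), 22 mm wide (its y), 36 mm high, with two round dark screw heads on top. The point is its centre, 18 mm above the underside; z up.
- square_nest_seat (a point): Fixed light grey nest block 96 x 96 mm, one of four set two by two, 98 mm between centres, in an aluminium tray 208 mm square (rim 24 mm high); block tops 27 mm above the table. Which corner varies. This one has a square recess 66 x 66 mm, 8 mm deep, dark inside. The point is the centre of the recess floor, 19 mm above the table. Axes along the block's sides, z up.
- round_nest_seat (a point): Fixed light grey nest block 96 x 96 mm, one of four set two by two, 98 mm between centres, in an aluminium tray 208 mm square (rim 24 mm high); block tops 27 mm above the table. Which corner varies. This one has a round recess 54 mm in diameter, 8 mm deep, dark inside. The point is the centre of the recess floor, 19 mm above the table. Axes along the block's sides, z up.
- slot_nest_seat (a point): Fixed light grey nest block 96 x 96 mm, one of four set two by two, 98 mm between centres, in an aluminium tray 208 mm square (rim 24 mm high); block tops 27 mm above the table. Which corner varies. This one has an oblong recess 82 mm long (along its x) by 38 mm wide (along its y), 8 mm deep, dark inside. The point is the centre of the recess floor, 19 mm above the table. Axes along the block's sides, z up.
- post_nest_seat (a point): Fixed light grey nest block 96 x 96 mm, one of four set two by two, 98 mm between centres, in an aluminium tray 208 mm square (rim 24 mm high); block tops 27 mm above the table. Which corner varies. This one has a flat top and no recess, with a dark upright post 22 mm in diameter and 16 mm high on its middle. The point is at the foot of the post, on the block's top, 27 mm above the table. Axes along the block's sides, z up.
Mind the look-alikes: they are no part of the job. Leave any green look-alike of the part that bears ring_mid alone.

How it is judged:
By the outcome, as a careful person would: the job done as asked, in the order asked, and still so for the second after the job is handed in, with the robot touching nothing.
It also fails if it takes over 99 s, if anything falls off the work surface, if the arm or the gripper's body presses on something with over 40 N, if the wrist force passes 120 N, or if a joint passes its speed limit or range.

## Working session

There is one attempt and no reset: what is moved stays moved. The work goes in short steps, Python scripts to look and compute and a shell command to move; the robot and the scene stay as the last step left them, time stands still between calls to the robot, and variables do not carry over. Pictures are saved under pics/ and viewed, on a budget of 14 in all, crops included, one or two more only if the job needs it, and the job is handed in when it is done.

```bash
mkdir -p pics; ls
python3 - <<'E'
from bench import ctrl, optics
import cv2,numpy as np
s=ctrl.get_state();print(s['time'],s['position'],s['tool_rot'],s['grip_width'],ctrl.tcp_to_tips)
for n in("top","side"):
    d=optics.get_image(n);cv2.imwrite(f"pics/{n}0.png",d["image"][:,:,::-1]);print(n,d["fx"],d["cx"],d["cy"],np.round(d["R"],3).tolist(),d["t"])
E
```

```text
pics
0.0 [ 0.18490039 -0.6225776   0.21507809] [-3.10710808e+00 -4.51819779e-01  5.77722087e-04] 1.000178378284374 0.017
top 519.2740166488211 319.29945160215476 209.17314995954067 [[0.02, -1.0, 0.011], [-0.995, -0.021, -0.1], [0.1, -0.009, -0.995]] [0.02083709 0.4795251  1.2243653 ]
side 502.8447180604967 316.56013001606067 200.924478219291 [[-0.953, -0.303, 0.013], [-0.199, 0.593, -0.78], [0.229, -0.746, -0.626]] [0.47102476 0.12517624 1.02416301]
```

View pics/top0.png

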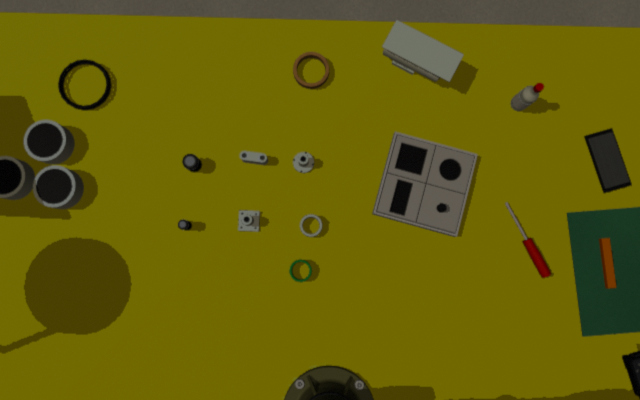

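View pics/side0.png

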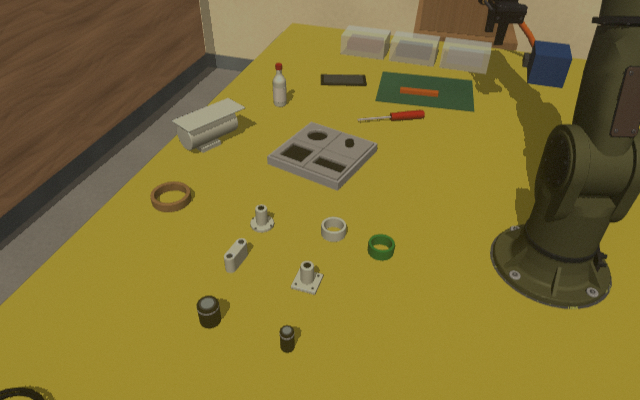

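Top view: wide lens (192,162), narrow lens (184,225), swivel (254,157), round foot (303,161), square foot (249,221), white ring (311,226), green ring (301,270), which I leave alone. Tray recesses: square (411,159), round (451,169), slot (401,197), post (441,208). I'll measure from masks in both views and check them in an enlarged crop.

```bash
cat > h.py <<'E'
import cv2,numpy as np
from bench import ctrl,optics
from scipy.spatial.transform import Rotation as Ro
def cam(n):
    s=ctrl.get_state() if n=="wrist" else None
    d=optics.get_image(n); K=np.array([[d["fx"],0,d["cx"]],[0,d["fy"],d["cy"]],[0,0,1]])
    if n=="wrist":
        T=np.eye(4);T[:3,:3]=Ro.from_rotvec(s["tool_rot"]).as_matrix();T[:3,3]=s["position"]
        M=T@np.array(d["hand_eye"]);R=M[:3,:3].T;t=-R@M[:3,3]
    else: R,t=np.array(d["R"]),np.array(d["t"])
    return d["image"],K,R,t
def plane(c,uv,z):
    _,K,R,t=c;o=-R.T@t;r=R.T@np.linalg.inv(K)@np.array([*uv,1.]);return o+r*(z-o[2])/r[2]
def tri(c1,p1,c2,p2):
    P=[c[1]@np.c_[c[2],c[3]] for c in(c1,c2)]
    X=cv2.triangulatePoints(P[0],P[1],np.array(p1,float).reshape(2,1),np.array(p2,float).reshape(2,1)).ravel();return X[:3]/X[3]
def proj(c,X):
    p=c[1]@(c[2]@np.array(X)+c[3]);return p[:2]/p[2]
def blobs(mask,amin):
    n,l,s,ce=cv2.connectedComponentsWithStats(mask.astype(np.uint8));return [(s[i,4],tuple(s[i,:4]),ce[i].round(1).tolist()) for i in range(1,n) if s[i,4]>=amin]
E
python3 - <<'E'
from h import *
for n,w,w2 in(("top",(170,140,170,150),(370,125,115,115)),("side",(190,190,220,170),(260,120,125,70))):
    im=cam(n)[0]; hsv=cv2.cvtColor(im,cv2.COLOR_RGB2HSV)
    for (x,y,a,b) in (w,w2):
        h=hsv[y:y+b,x:x+a]
        for nm,m,k in(("white",(h[...,1]<90)&(h[...,2]>95),30),("dark",h[...,2]<70,6)):
            print(n,nm,[(int(A),[int(v) for v in (B[0]+x,B[1]+y,B[2],B[3])],[round(C[0]+x,1),round(C[1]+y,1)]) for A,B,C in blobs(m,k)])
t=cv2.imread("pics/top0.png");s=cv2.imread("pics/side0.png")
L=np.vstack([cv2.resize(t[140:290,170:330],(400,375)),cv2.resize(t[125:240,370:485],(225,225)).copy() if 0 else cv2.resize(t[125:240,360:480],(400,225)[0:2])])
Rr=np.vstack([cv2.resize(s[190:360,190:400],(400,324)),cv2.resize(s[120:190,260:385],(400,276))])
cv2.imwrite("pics/comp.png",np.hstack([L,Rr]))
c=cam("top");print(-c[2].T@c[3])
E
```

```text
top white [(174, [240, 151, 27, 11], [252.7, 156.2]), (195, [293, 152, 19, 21], [301.1, 161.6]), (258, [238, 210, 21, 22], [246.5, 220.3]), (130, [300, 215, 22, 22], [310.5, 225.3])]
top dark [(13, [242, 153, 4, 4], [243.5, 154.8]), (217, [182, 154, 21, 18], [192.8, 163.1]), (13, [260, 156, 4, 4], [261.6, 157.4]), (22, [300, 156, 6, 6], [302.6, 158.4]), (53, [244, 158, 25, 7], [259.0, 161.8]), (20, [300, 161, 9, 6], [304.7, 164.3]), (10, [312, 163, 3, 5], [312.9, 164.4]), (23, [244, 217, 5, 5], [246.2, 219.0]), (17, [250, 217, 4, 8], [252.0, 221.0]), (11, [259, 216, 1, 11], [259.0, 221.0]), (11, [304, 217, 9, 4], [307.5, 218.2]), (103, [178, 220, 15, 10], [185.5, 224.7]), (38, [304, 260, 9, 21], [308.9, 268.9]), (59, [291, 262, 13, 18], [295.3, 271.5])]
top white [(504, [374, 132, 103, 104], [427.6, 181.5]), (486, [389, 136, 45, 45], [411.1, 158.5]), (886, [428, 147, 45, 45], [450.2, 169.0]), (368, [378, 175, 20, 38], [387.1, 193.3]), (377, [404, 181, 20, 39], [414.0, 200.5]), (1266, [418, 185, 45, 46], [439.8, 207.9])]
top dark [(742, [395, 143, 33, 32], [410.8, 158.5]), (388, [439,
[... 213 characters left out ...]
), (452, [224, 238, 23, 34], [234.8, 255.0]), (615, [291, 261, 32, 33], [306.7, 278.9]), (107, [201, 298, 13, 11], [206.9, 302.7]), (49, [283, 327, 8, 7], [286.4, 329.8])]
side dark [(13, [258, 206, 6, 4], [260.7, 207.5]), (7, [389, 242, 3, 4], [390.4, 243.9]), (22, [304, 263, 7, 5], [306.8, 264.8]), (402, [197, 296, 24, 32], [209.6, 314.8]), (57, [280, 327, 14, 11], [286.7, 333.6]), (160, [280, 337, 15, 15], [287.1, 344.5])]
side white [(3350, [267, 122, 110, 68], [321.9, 154.4])]
side dark [(104, [308, 133, 19, 7], [316.7, 135.8]), (62, [345, 139, 9, 8], [349.1, 142.6]), (270, [282, 145, 30, 17], [296.5, 152.7]), (184, [315, 158, 30, 14], [329.5, 164.5])]
[0.35364146 0.04145059 1.26596543]
```

View pics/comp.png

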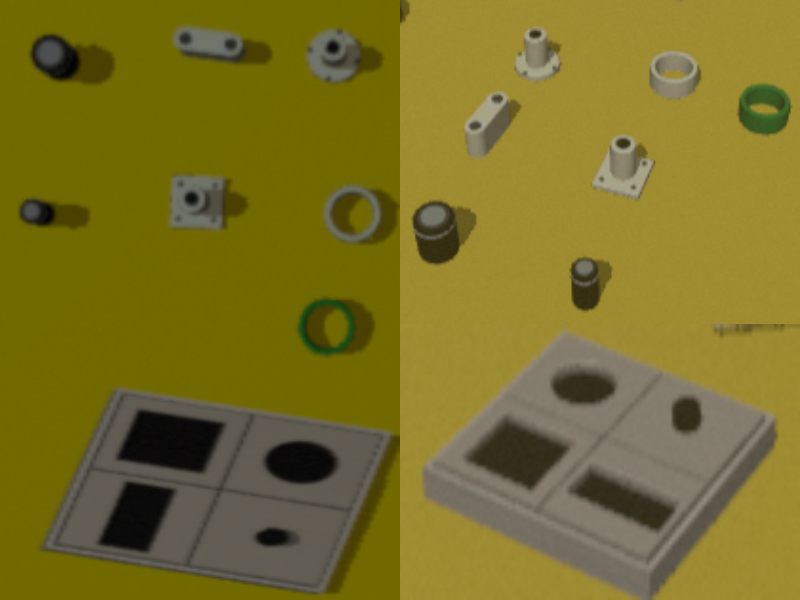

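Identities are confirmed in the crop. The square plate is at top (246,219) / side (307,265), against the round one at top (303,160). The thick lens is at top (190,160) / side (207,303), against the thin one at top (184,225). The white ring is at top (310,225). Next I'll triangulate.

Run:
```python
from h import *
T=cam("top");S=cam("side")
def dim(c,x,y,a,b,lo,hi,smax=110):
    h=cv2.cvtColor(c[0],cv2.COLOR_RGB2HSV)[y:y+b,x:x+a];m=(h[...,2]>lo)&(h[...,2]<hi)&(h[...,1]<smax);l=max(blobs(m,3),key=lambda q:q[0]);return l[0],(l[2][0]+x,l[2][1]+y)
print("glass top",dim(T,180,150,24,24,62,140,120),"side",dim(S,195,292,28,20,95,200))
# swivel dots, side
h=cv2.cvtColor(S[0],cv2.COLOR_RGB2HSV)[236:262,222:250]
print([(int(a),[c[0]+222,c[1]+236]) for a,b,c in blobs((h[...,2]<110)&(h[...,1]<120),3)])
# ring hole side
h=cv2.cvtColor(S[0],cv2.COLOR_RGB2HSV)[212:245,316:350];m=((h[...,1]<90)&(h[...,2]>95)).astype(np.uint8)
cs,_=cv2.findContours(m,cv2.RETR_CCOMP,cv2.CHAIN_APPROX_NONE)
print([(len(c),cv2.boundingRect(c)) for c in cs])
p=lambda a,b:print(np.round(tri(T,a,S,b),4))
p((246.2,219.0),(306.8,264.8));p((302.6,158.4),(260.7,207.5))
p((243.5,154.8),(229.4,256));p((261.6,157.4),(241,242))
print("ring",plane(T,(310.5,225.5),.026));print("lens",plane(T,(190,161),.046),plane(S,(206.9,302.7),.046))
p((190,161),(206.9,302.7))
c=[plane(T,q,.027) for q in((410.8,158.5),(449.7,169.2),(400.6,197.1),(440,208))];print(np.round(c,4))
h=cv2.cvtColor(T[0],cv2.COLOR_RGB2HSV)
for nm,w,m in(("sqfoot",(232,204,34,34),(h[...,1]<90)&(h[...,2]>95)),("sq",(390,138,42,42),h[...,2]<70),("slot",(386,175,30,44),h[...,2]<70),("tray",(365,125,120,118),(h[...,1]<90)&(h[...,2]>50))):
    x,y,a,b=w;P=np.argwhere(m[y:y+b,x:x+a])[:,::-1]+[x,y]
    P=P.astype(np.float32)
    z=.008 if nm=="sqfoot" else .027
    box=cv2.boxPoints(cv2.minAreaRect(P));W=np.array([plane(T,q,z)[:2] for q in box]);e=np.diff(np.vstack([W,W[:1]]),axis=0)
    print(nm,W.mean(0).round(4),np.linalg.norm(e,axis=1).round(4),np.degrees(np.arctan2(e[:,1],e[:,0])).round(1))
print("seam-tray side check",tri(T,(410.8,158.5),S,(296.5,152.7)),tri(T,(449.7,169.2),S,(316.7,135.8)))
s=ctrl.get_state();print(s['time'],Ro.from_rotvec(s['tool_rot']).as_matrix().round(3).tolist())
print("hand_eye",np.round(optics.get_image("wrist")["hand_eye"],3).tolist())
```

```text
glass top (np.int32(69), (189.4, 160.8)) side (np.int32(106), (206.9, 302.7))
[(19, [240.6, 241.4]), (134, [241.3, 254.4]), (19, [229.2, 255.5])]
[(74, (5, 5, 25, 24)), (31, (10, 13, 16, 8)), (4, (7, 11, 3, 3))]
[0.4498 0.2026 0.0455]
[0.5974 0.0732 0.0457]
[0.6052 0.2159 0.0327]
[0.6001 0.1723 0.0324]
ring [0.43908879 0.05108277 0.026     ]
lens [0.58527738 0.34066962 0.046     ] [0.58541968 0.34370398 0.046     ]
[0.5863 0.3416 0.043 ]
[[ 0.607  -0.1886  0.027 ]
 [ 0.5828 -0.2831  0.027 ]
 [ 0.5121 -0.1643  0.027 ]
 [ 0.4877 -0.2593  0.027 ]]
sqfoot [0.4498 0.2021] [0.0497 0.0486 0.0497 0.0485] [ -1.3 -92.2 178.5  87.8]
sq [ 0.5959 -0.1864] [0.0912 0.0992 0.0911 0.0984] [ -14.3 -103.9  165.3   76.1]
slot [ 0.5123 -0.1646] [0.0829 0.0393 0.0829 0.039 ] [ -14.2 -103.7  165.6   76.4]
tray [ 0.5464 -0.2239] [0.2089 0.2128 0.2084 0.2093] [ -14.6 -104.3  164.5   75.9]
seam-tray side check [ 0.60877736 -0.18997939  0.01949968] [ 0.58438501 -0.28492187  0.01998665]
0.35 [[0.959, 0.285, -0.0], [0.285, -0.959, 0.0], [-0.0, -0.0, -1.0]]
hand_eye [[0.001, -0.954, -0.299, 0.082], [1.0, 0.001, 0.0, -0.0], [-0.0, -0.299, 0.954, -0.168], [0.0, 0.0, 0.0, 1.0]]
```

Everything agrees: heights are within 3 mm, the recess spacing is 98 mm and the tray yaw is −14.4°. Now I'll move over the square foot with tool yaw 0.

```bash
python3 -m inch '[[[0,0,0],[0,0,8.27]],[[0,0,0],[0,0,8.27]],[[30,-38,0],[0,0,0]],[[30,-38,0],[0,0,0]],[[30,-38,0],[0,0,0]],[[30,-38,0],[0,0,0]],[[30,-38,0],[0,0,0]],[[30,-38,0],[0,0,0]],[[30,-38,0],[0,0,0]],[[30,-38,0],[0,0,0]]]' 0
python3 -m inch '[[[2.5,-48,0],[0,0,0]],[[2.5,-48,0],[0,0,0]],[[2.5,-48,0],[0,0,0]],[[2.5,-48,0],[0,0,0]],[[2.5,-48,0],[0,0,0]],[[2.5,-48,0],[0,0,0]],[[2.5,-48,0],[0,0,0]],[[2.5,-48,0],[0,0,0]],[[2.5,-48,0],[0,0,0]],[[2.5,-48,0],[0,0,0]]]'
```

```text
time: 1.4
position: [0.426, -0.3174, 0.2165]
tool_rot: [3.141, -0.0, 0.001]
ft_force: [1.3, -0.3, 0.2]
grip_width: 1.0
time: 2.4
position: [0.4499, 0.1627, 0.2166]
tool_rot: [3.141, -0.0, 0.003]
ft_force: [1.0, -0.4, -0.1]
grip_width: 0.996
```

```bash
python3 -m inch '[[[0,-10,0],[0,0,0]],[[0,-10,20],[0,0,0]],[[0,-10,20],[0,0,0]],[[0,-10,20],[0,0,0]],[[0,0,15],[0,0,0]],[[0,0,10],[0,0,0]],[[0,0,0],[0,0,0]],[[0,0,0],[0,0,0]],[[0,0,0],[0,0,0]],[[0,0,0],[0,0,0]]]' 0
cat > w.py <<'E'
import sys;from h import *
n=sys.argv[1];c=cam("wrist");im=c[0][:,:,::-1].copy();s=ctrl.get_state();print(s["position"])
for a in sys.argv[2:]:
    X=[float(v) for v in a.split(",")];q=proj(c,X).round().astype(int);print(X,q);cv2.drawMarker(im,tuple(int(v) for v in q),(0,0,255),0,12,1)
cv2.imwrite(f"pics/{n}.png",im);np.savez(f"pics/{n}.npz",im=c[0],K=c[1],R=c[2],t=c[3])
E
python3 w.py w1 .4498,.2024,.048 .4498,.2024,.008
```

```text
time: 3.4
position: [0.4506, 0.2009, 0.1319]
tool_rot: [3.142, -0.001, 0.002]
ft_force: [-0.1, 0.4, -0.4]
grip_width: 1.0
[0.45053601 0.20085422 0.13179898]
[0.4498, 0.2024, 0.048] [315 204]
[0.4498, 0.2024, 0.008] [315 191]
```

View pics/w1.png

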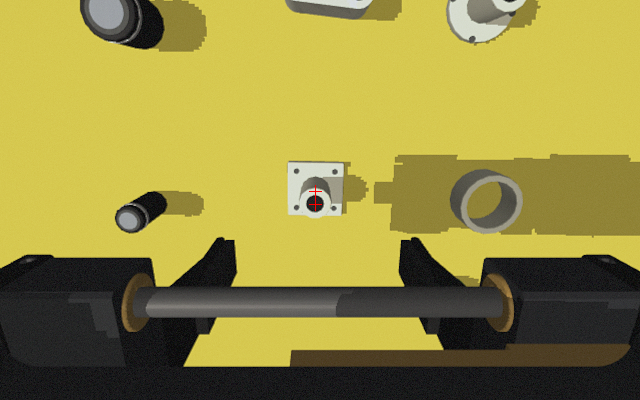

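The predicted neck top lands on the dark bore at (315,204), and the square plate around it confirms the part. Descend and grip.

```bash
python3 -m inch '[[[0,-1.5,15],[0,0,0]],[[0,0,15],[0,0,0]],[[0,0,15],[0,0,0]],[[0,0,15],[0,0,0]],[[0,0,15],[0,0,0]],[[0,0,10],[0,0,0]],[[0,0,10],[0,0,0]],[[0,0,5],[0,0,0]],[[0,0,0],[0,0,0]],[[0,0,0],[0,0,0]]]' 0
python3 -m inch '[[[0,0,0],[0,0,0]],[[0,0,0],[0,0,0]],[[0,0,0],[0,0,0]],[[0,0,0],[0,0,0]],[[0,0,0],[0,0,0]],[[0,0,0],[0,0,0]],[[0,0,0],[0,0,0]],[[0,0,0],[0,0,0]],[[0,0,0],[0,0,0]],[[0,0,0],[0,0,0]]]' 1 25
```

```text
time: 4.45
position: [0.4503, 0.2026, 0.0314]
tool_rot: [-3.141, -0.0, -0.001]
ft_force: [0.1, 0.5, 0.5]
grip_width: 1.003
time: 5.45
position: [0.45, 0.2026, 0.0311]
tool_rot: [-3.141, -0.0, -0.0]
ft_force: [1.1, 0.6, 0.3]
grip_width: 0.289
```

```bash
python3 -m inch '[[[0,0,-20],[0,0,0]],[[0,0,-30],[0,0,0]],[[0,0,-30],[0,0,0]],[[0,0,-30],[0,0,0]],[[17.5,43.5,0],[0,0,0]],[[17.5,43.5,0],[0,0,0]],[[17.5,43.5,0],[0,0,0]],[[17.5,43.5,0],[0,0,0]],[[17.5,43.5,0],[0,0,0]],[[17.5,43.5,0],[0,0,0]]]'
python3 -m inch '[[[17.5,43.5,0],[0,0,0]],[[17.5,43.5,0],[0,0,0]],[[17.5,43.5,0],[0,0,0]],[[0,0,0],[0,0,6.3]],[[0,0,0],[0,0,6.3]],[[0,0,10],[0,0,0]],[[0,0,10],[0,0,0]],[[0,0,0],[0,0,0]],[[0,0,0],[0,0,0]],[[0,0,0],[0,0,0]]]'
python3 w.py w2 .608,-.189,.027 .608,-.189,.019
```

```text
time: 6.45
position: [0.555, -0.0606, 0.1408]
tool_rot: [3.141, -0.0, -0.001]
ft_force: [0.9, 1.4, -1.6]
grip_width: 0.286
time: 7.45
position: [0.6077, -0.1889, 0.1213]
tool_rot: [3.123, -0.343, 0.001]
ft_force: [0.2, 0.6, -0.4]
grip_width: 0.289
[ 0.60779725 -0.18896917  0.12155529]
[0.608, -0.189, 0.027] [317 199]
[0.608, -0.189, 0.019] [317 196]
```

View pics/w2.png

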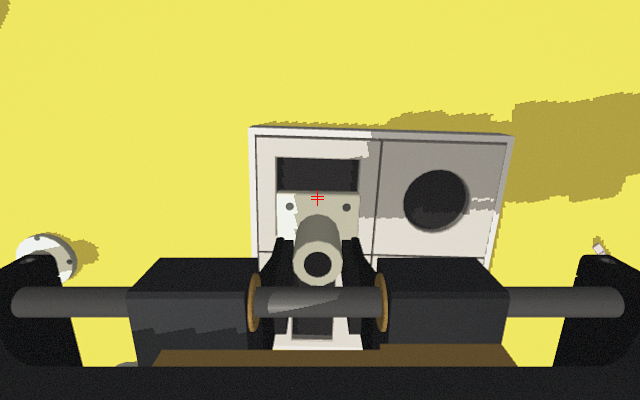

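The recess is centred at u≈317 with the plate parallel above it, so lower.

```bash
python3 -m inch '[[[0,0,15],[0,0,0]],[[0,0,15],[0,0,0]],[[0,0,15],[0,0,0]],[[0,0,10],[0,0,0]],[[0,0,7],[0,0,0]],[[0,0,4],[0,0,0]],[[0,0,2],[0,0,0]],[[0,0,1],[0,0,0]],[[0,0,1],[0,0,0]],[[0,0,0],[0,0,0]]]'
```

```text
time: 8.5
position: [0.6078, -0.1891, 0.0515]
tool_rot: [3.122, -0.344, 0.001]
ft_force: [-1.0, -0.1, -1.2]
grip_width: 0.289
```

```bash
python3 -m inch '[[[0,0,1],[0,0,0]],[[0,0,0],[0,0,0]],[[0,0,0],[0,0,0]],[[0,0,0],[0,0,0]],[[0,0,0],[0,0,0]],[[0,0,0],[0,0,0]],[[0,0,0],[0,0,0]],[[0,0,0],[0,0,0]],[[0,0,0],[0,0,0]],[[0,0,0],[0,0,0]]]'
python3 -m inch '[[[0,0,0],[0,0,0]],[[0,0,0],[0,0,0]],[[0,0,0],[0,0,0]],[[0,0,0],[0,0,0]],[[0,0,-5],[0,0,0]],[[0,0,-15],[0,0,0]],[[0,0,-25],[0,0,0]],[[0,0,-30],[0,0,0]],[[0,0,-30],[0,0,0]],[[0,0,0],[0,0,0]]]' 0.2
python3 w.py w3 .608,-.189,.067
```

```text
time: 9.5
position: [0.6076, -0.1891, 0.0501]
tool_rot: [3.123, -0.345, 0.0]
ft_force: [0.2, 0.6, -1.2]
grip_width: 0.292
time: 10.5
position: [0.611, -0.1895, 0.1619]
tool_rot: [3.12, -0.344, 0.016]
ft_force: [1.0, -0.3, 1.4]
grip_width: 0.799
[ 0.6096579  -0.18931634  0.15929234]
[0.608, -0.189, 0.067] [317 204]
```

View pics/w3.png

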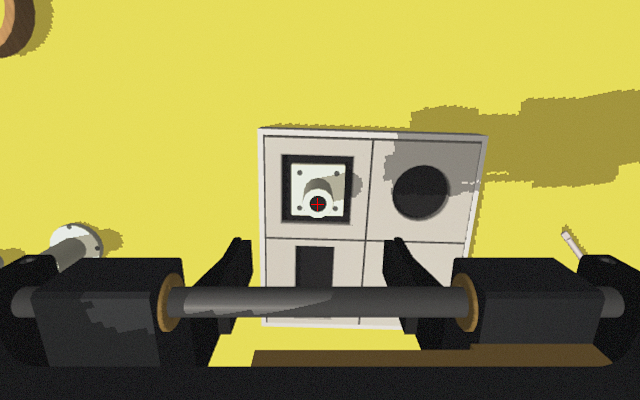

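The square foot is home: the plate is inside the dark recess margin at (317,190). Next, the wide lens.

```bash
python3 -m inch '[[[0,0,0],[0,0,-6.3]],[[0,0,0],[0,0,-6.3]],[[-2,-48.3,0],[0,0,0]],[[-2,-48.3,0],[0,0,0]],[[-2,-48.3,0],[0,0,0]],[[-2,-48.3,0],[0,0,0]],[[-2,-48.3,0],[0,0,0]],[[-2,-48.3,0],[0,0,0]],[[-2,-48.3,0],[0,0,0]],[[-2,-48.3,0],[0,0,0]]]' 0
python3 -m inch '[[[-2,-48.3,0],[0,0,0]],[[-2,-48.3,0],[0,0,0]],[[-2,-48.3,0],[0,0,0]],[[0,0,10],[0,0,0]],[[0,0,10],[0,0,0]],[[0,0,0],[0,0,0]],[[0,0,0],[0,0,0]],[[0,0,0],[0,0,0]],[[0,0,0],[0,0,0]],[[0,0,0],[0,0,0]]]'
python3 w.py w4 .586,.342,.046
```

```text
time: 11.55
position: [0.5908, 0.1988, 0.1549]
tool_rot: [3.141, -0.0, -0.001]
ft_force: [0.3, 0.4, -0.1]
grip_width: 0.996
time: 12.55
position: [0.586, 0.3417, 0.1356]
tool_rot: [-3.142, 0.001, -0.001]
ft_force: [0.1, -0.0, -0.4]
grip_width: 1.0
[0.58581155 0.3419087  0.13557771]
[0.586, 0.342, 0.046] [317 201]
```

View pics/w4.png

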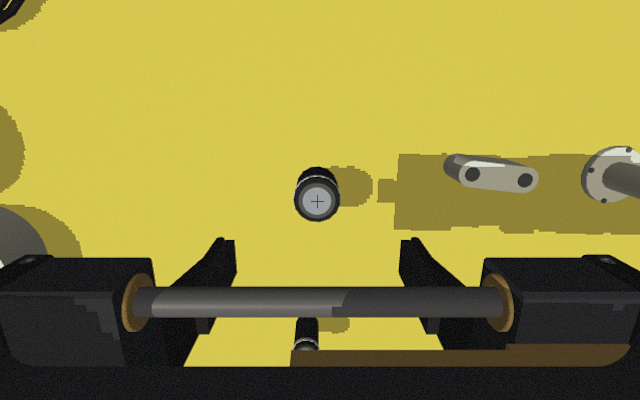

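The marker sits on the glass centre (317,201). Grip and carry.

```bash
python3 - <<'E'
from h import *
d=np.load("pics/w4.npz");c=(d["im"],d["K"],d["R"],d["t"])
h=cv2.cvtColor(c[0],cv2.COLOR_RGB2HSV)[160:195,455:545]
b=[(int(a),[q[0]+455,q[1]+160]) for a,_,q in blobs(h[...,2]<60,40)];print(b)
for a,q in b: print(plane(c,q,.036).round(4))
E
python3 -m inch '[[[0,0,15],[0,0,0]],[[0,0,15],[0,0,0]],[[0,0,15],[0,0,0]],[[0,0,15],[0,0,0]],[[0,0,15],[0,0,0]],[[0,0,12],[0,0,0]],[[0,0,10],[0,0,0]],[[0,0,6],[0,0,0]],[[0,0,0],[0,0,0]],[[0,0,0],[0,0,0]]]'
python3 -m inch '[[[0,0,0],[0,0,0]],[[0,0,0],[0,0,0]],[[0,0,0],[0,0,0]],[[0,0,0],[0,0,0]],[[0,0,0],[0,0,0]],[[0,0,0],[0,0,0]],[[0,0,0],[0,0,0]],[[0,0,0],[0,0,0]],[[0,0,0],[0,0,0]],[[0,0,0],[0,0,0]]]' 1 25
python3 -m inch '[[[0,0,-20],[0,0,0]],[[0,0,-40],[0,0,0]],[[0,0,-40],[0,0,0]],[[0,0,-20],[0,0,0]],[[0,30,0],[0,0,0]],[[0,48,0],[0,0,0]],[[0,48,0],[0,0,0]],[[0,48,0],[0,0,0]],[[0,48,0],[0,0,0]],[[0,48,0],[0,0,0]]]'
```

```text
[(105, [472.0, 173.9]), (109, [524.5, 179.6])]
[0.606  0.2157 0.036 ]
[0.6012 0.1721 0.036 ]
time: 13.6
position: [0.5858, 0.3425, 0.0325]
tool_rot: [-3.141, -0.0, -0.001]
ft_force: [0.7, 0.5, 0.0]
grip_width: 1.005
time: 14.6
position: [0.5854, 0.3422, 0.0321]
tool_rot: [3.141, 0.0, -0.0]
ft_force: [0.1, 0.7, 0.3]
grip_width: 0.424
time: 15.6
position: [0.585, 0.0702, 0.1521]
tool_rot: [3.141, 0.0, 0.0]
ft_force: [0.9, 0.0, -1.0]
grip_width: 0.428
```

```bash
python3 -m inch '[[[0,48,0],[0,0,0]],[[0,48,0],[0,0,0]],[[0,48,0],[0,0,0]],[[0,48,0],[0,0,0]],[[0,48,0],[0,0,0]],[[0,48,0],[0,0,0]],[[0,48,0],[0,0,0]],[[-1.5,17.5,10],[0,0,0]],[[0,0,0],[0,0,0]],[[0,0,0],[0,0,0]]]'
python3 -m inch '[[[0,0,10],[0,0,0]],[[0,0,10],[0,0,0]],[[0,0,0],[0,0,0]],[[0,0,0],[0,0,0]],[[0,0,0],[0,0,0]],[[0,0,0],[0,0,0]],[[0,0,0],[0,0,0]],[[0,0,0],[0,0,0]],[[0,0,0],[0,0,0]],[[0,0,0],[0,0,0]]]'
python3 w.py w5 .5835,-.2835,.027 .5835,-.2835,.019
```

```text
time: 16.6
position: [0.5838, -0.28, 0.1414]
tool_rot: [-3.14, -0.001, 0.001]
ft_force: [0.9, 1.0, -0.9]
grip_width: 0.426
time: 17.6
position: [0.5841, -0.2813, 0.1222]
tool_rot: [3.141, 0.0, 0.0]
ft_force: [0.8, 0.4, -0.7]
grip_width: 0.426
[ 0.58403576 -0.28132891  0.1221708 ]
[0.5835, -0.2835, 0.027] [320 200]
[0.5835, -0.2835, 0.019] [320 197]
```

View pics/w5.png

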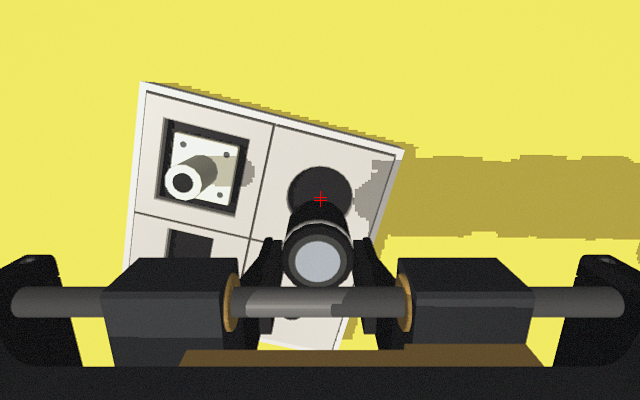

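The recess is centred at (320,198), matching the prediction. Lower and release.

```bash
python3 -m inch '[[[0,2,15],[0,0,0]],[[0,0,15],[0,0,0]],[[0,0,15],[0,0,0]],[[0,0,10],[0,0,0]],[[0,0,7],[0,0,0]],[[0,0,4],[0,0,0]],[[0,0,2],[0,0,0]],[[0,0,2],[0,0,0]],[[0,0,1],[0,0,0]],[[0,0,0],[0,0,0]]]'
python3 -m inch '[[[0,0,0],[0,0,0]],[[0,0,0],[0,0,0]],[[0,0,0],[0,0,0]],[[0,0,0],[0,0,0]],[[0,0,0],[0,0,0]],[[0,0,0],[0,0,0]],[[0,0,0],[0,0,0]],[[0,0,0],[0,0,0]],[[0,0,0],[0,0,0]],[[0,0,0],[0,0,0]]]'
```

```text
time: 18.65
position: [0.5842, -0.2834, 0.0514]
tool_rot: [3.141, 0.0, 0.001]
ft_force: [0.1, 0.2, -1.0]
grip_width: 0.419
time: 19.65
position: [0.584, -0.2833, 0.0511]
tool_rot: [3.141, 0.0, -0.0]
ft_force: [0.5, -0.6, -1.0]
grip_width: 0.425
```

```bash
python3 -m inch '[[[0,0,0],[0,0,0]],[[0,0,0],[0,0,0]],[[0,0,0],[0,0,0]],[[0,0,-5],[0,0,0]],[[0,0,-15],[0,0,0]],[[0,0,-30],[0,0,0]],[[0,0,-30],[0,0,0]],[[0,0,-20],[0,0,0]],[[0,0,0],[0,0,0]],[[0,0,0],[0,0,0]]]' 0.2
python3 - <<'E'
from h import *
c=cam("wrist");cv2.imwrite("pics/w6.png",c[0][100:300,:,::-1]);print(proj(c,(.5835,-.2835,.065)),plane(c,(320,205),.065),np.round(ctrl.get_state()["joint_positions"],2))
E
python3 -m inch '[[[2,-47.7,0],[0,0,0]],[[2,-47.7,0],[0,0,0]],[[2,-47.7,0],[0,0,0]],[[2,-47.7,0],[0,0,0]],[[2,-47.7,0],[0,0,0]],[[2,-47.7,0],[0,0,0]],[[2,-47.7,0],[0,0,0]],[[2,-47.7,0],[0,0,0]],[[2,-47.7,0],[0,0,0]],[[2,-47.7,0],[0,0,0]]]' 0
python3 -m inch '[[[0,0,0],[0,0,-8.37]],[[0,0,0],[0,0,-8.37]],[[0,0,0],[0,0,-8.37]],[[0,0,0],[0,0,-8.37]],[[0,0,0],[0,0,-8.37]],[[0,0,0],[0,0,-8.37]],[[0,0,0],[0,0,-8.37]],[[0,0,0],[0,0,-8.37]],[[0,0,0],[0,0,-8.37]],[[0,0,0],[0,0,-8.37]]]' 
python3 -m inch '[[[0,0,10],[0,0,0]],[[0,0,10],[0,0,0]],[[0,0,0],[0,0,0]],[[0,0,0],[0,0,0]],[[0,0,0],[0,0,0]],[[0,0,0],[0,0,0]],[[0,0,0],[0,0,0]],[[0,0,0],[0,0,0]],[[0,0,0],[0,0,0]],[[0,0,0],[0,0,0]]]'
python3 w.py w7 .606,.2157,.036 .6012,.1721,.036
python3 -c "
import cv2,numpy as np
a=cv2.imread('pics/w6.png');b=cv2.imread('pics/w7.png');cv2.imwrite('pics/w67.png',np.vstack([a,b]))"
```

```text
time: 20.65
position: [0.5844, -0.2834, 0.1521]
tool_rot: [3.141, 0.0, 0.002]
ft_force: [-0.6, -0.6, -0.8]
grip_width: 0.803
[317.15970137 203.23194839] [ 0.58201793 -0.2857668   0.065     ] [ 0.86  0.41 -0.58  1.52  0.23  1.28 -1.32]
time: 21.7
position: [0.603, 0.195, 0.1496]
tool_rot: [3.141, -0.0, -0.004]
ft_force: [-0.7, 0.4, 0.1]
grip_width: 0.999
time: 22.7
position: [0.6031, 0.1933, 0.1495]
tool_rot: [-2.332, -2.103, 0.004]
ft_force: [-0.8, 0.9, -0.9]
grip_width: 0.999
time: 23.7
position: [0.604, 0.1937, 0.1312]
tool_rot: [2.34, 2.096, 0.0]
ft_force: [-0.3, 0.2, 0.4]
grip_width: 1.003
[0.60400325 0.19369774 0.13114225]
[0.606, 0.2157, 0.036] [317 173]
[0.6012, 0.1721, 0.036] [317 224]
```

View pics/w67.png

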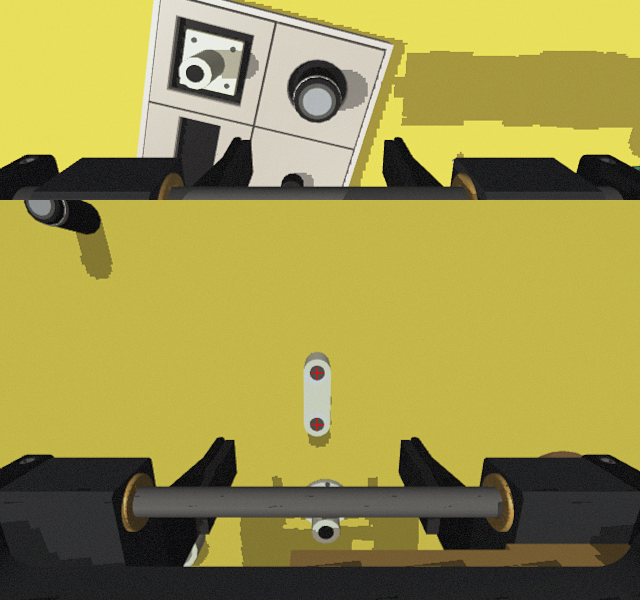

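The lens is home in the round recess, and both screw heads coincide with the markers at (317,173)/(317,224). Grip the swivel.

```bash
python3 -m inch '[[[0,0,15],[0,0,0]],[[0,0,15],[0,0,0]],[[0,0,15],[0,0,0]],[[0,0,15],[0,0,0]],[[0,0,15],[0,0,0]],[[0,0,12],[0,0,0]],[[0,0,10],[0,0,0]],[[0,0,5],[0,0,0]],[[0,0,0],[0,0,0]],[[0,0,0],[0,0,0]]]'
python3 -m inch '[[[0,0,0],[0,0,0]],[[0,0,0],[0,0,0]],[[0,0,0],[0,0,0]],[[0,0,0],[0,0,0]],[[0,0,0],[0,0,0]],[[0,0,0],[0,0,0]],[[0,0,0],[0,0,0]],[[0,0,0],[0,0,0]],[[0,0,0],[0,0,0]],[[0,0,0],[0,0,0]]]' 1 25
python3 -m inch '[[[0,0,-20],[0,0,0]],[[0,0,-40],[0,0,0]],[[0,0,-40],[0,0,0]],[[0,0,-20],[0,0,0]],[[0,0,0],[0,0,8.2]],[[0,0,0],[0,0,8.2]],[[0,0,0],[0,0,8.2]],[[0,0,0],[0,0,8.2]],[[0,0,0],[0,0,8.2]],[[0,0,0],[0,0,8.2]]]'
python3 -m inch '[[[0,0,0],[0,0,8.2]],[[0,0,0],[0,0,8.2]],[[0,0,0],[0,0,8.2]],[[0,0,0],[0,0,8.2]],[[0,0,0],[0,0,8.2]],[[0,0,0],[0,0,8]],[[0,0,0],[0,0,0]],[[0,0,0],[0,0,0]],[[0,0,0],[0,0,0]],[[0,0,0],[0,0,0]]]'
python3 - <<'E'
from h import *
s=ctrl.get_state();R=Ro.from_rotvec(s["tool_rot"]).as_matrix();print(np.degrees(np.arctan2(R[1,0],R[0,0])),R.T@(np.array([.5125,-.1647,.13])-s["position"])*1000)
E
```

```text
time: 24.75
position: [0.6044, 0.194, 0.0296]
tool_rot: [2.34, 2.096, 0.001]
ft_force: [0.5, -0.1, -0.1]
grip_width: 0.999
time: 25.75
position: [0.6047, 0.1938, 0.03]
tool_rot: [2.339, 2.095, 0.001]
ft_force: [0.1, -2.9, 14.1]
grip_width: 0.189
time: 26.75
position: [0.6039, 0.1942, 0.1504]
tool_rot: [-3.003, -0.924, -0.001]
ft_force: [0.2, 1.0, 0.7]
grip_width: 0.008
time: 27.75
position: [0.604, 0.1938, 0.1492]
tool_rot: [-3.117, 0.394, 0.0]
ft_force: [0.3, -0.2, -0.6]
grip_width: 0.006
-14.408351638092721 [  0.61365987 369.99283965  19.19289838]
```

The grasp failed: width 0.189 (16 mm), then empty. Look.

```bash
python3 w.py w8
python3 - <<'E'
from h import *
t=cam("side");s=t[0][180:300,190:390,::-1];cv2.imwrite("pics/w8s.png",np.vstack([cv2.resize(s,(500,300),interpolation=2),cv2.resize(cv2.imread("pics/w8.png")[:290],(500,227))]))
E
```

```text
[0.60394423 0.19376981 0.14915583]
```

View pics/w8s.png

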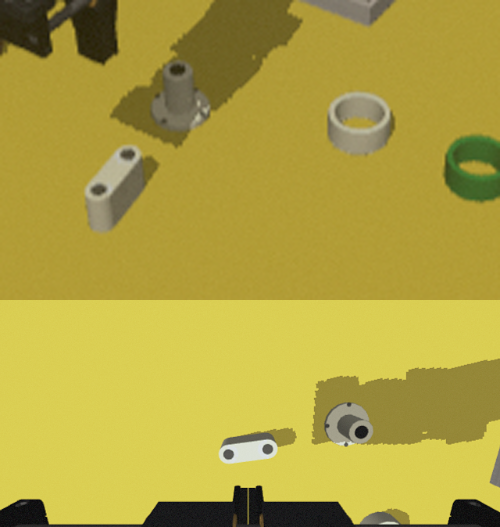

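Run:
```python
from h import *
d=np.load("pics/w8.npz");c=(d["im"],d["K"],d["R"],d["t"])
h=cv2.cvtColor(c[0],cv2.COLOR_RGB2HSV)
x,y=275,178;H=h[y:y+38,x:x+85]
for a,b,q in blobs((H[...,2]<110)&(H[...,1]<100),25): print(int(a),q[0]+x,q[1]+y,plane(c,(q[0]+x,q[1]+y),.036).round(4))
S=cam("side");H=cv2.cvtColor(S[0],cv2.COLOR_RGB2HSV)[236:262,222:250]
B=[[q[0]+222,q[1]+236] for a,b,q in blobs((H[...,2]<110)&(H[...,1]<120),8)];print(B)
w=c[0][165:225,260:360,::-1];s=S[0][225:285,210:260,::-1]
cv2.imwrite("pics/sw.png",np.hstack([cv2.resize(w,(600,360),interpolation=2),cv2.resize(s,(200,240),interpolation=2).__class__ and cv2.copyMakeBorder(cv2.resize(s,(200,240),interpolation=2),0,120,0,0,0)]))
```

```text
165 304.0 179.8 [0.6181 0.2018 0.036 ]
121 342.1 189.9 [0.6012 0.1722 0.036 ]
121 292.0 196.8 [0.6059 0.2159 0.036 ]
[[240.8, 241.2], [241.5, 254.5], [228.9, 255.4]]
```

View pics/sw.png

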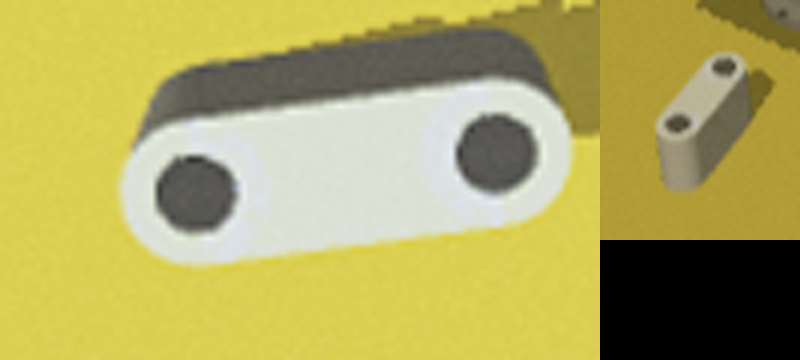

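Run:
```python
from h import *
d=np.load("pics/w8.npz");c=(d["im"],d["K"],d["R"],d["t"])
C=np.array([.60355,.19405]);n=np.array([.0437,-.0047]);a=n[::-1]*[-1,1];a=np.array([.0047,.0437])/.04395;nn=np.array([a[1],-a[0]])
f=lambda uv,z:((plane(c,uv,z)[:2]-C)@nn*1000).round(1)
g=cv2.cvtColor(c[0],cv2.COLOR_RGB2HSV)
for u in(308,317,326):
    print(u,[(v,int(g[v,u,1]),int(g[v,u,2])) for v in range(168,210)])
    print([(v,f((u,v),.036),f((u,v),0)) for v in(172,173,181,182,203,204)])
```

```text
308 [(168, 157, 219), (169, 160, 218), (170, 160, 219), (171, 159, 220), (172, 160, 209), (173, 126, 134), (174, 19, 92), (175, 27, 94), (176, 33, 94), (177, 41, 93), (178, 36, 93), (179, 30, 94), (180, 38, 93), (181, 39, 92), (182, 23, 154), (183, 12, 234), (184, 15, 226), (185, 14, 226), (186, 15, 225), (187, 15, 223), (188, 12, 225), (189, 14, 225), (190, 14, 225), (191, 15, 225), (192, 14, 226), (193, 15, 225), (194, 14, 225), (195, 15, 226), (196, 14, 224), (197, 14, 226), (198, 14, 226), (199, 15, 224), (200, 14, 223), (201, 14, 225), (202, 13, 223), (203, 15, 224), (204, 14, 224), (205, 11, 225), (206, 29, 222), (207, 108, 218), (208, 163, 220), (209, 164, 219)]
[(172, np.float64(19.9), np.float64(12.0)), (173, np.float64(19.0), np.float64(11.0)), (181, np.float64(12.1), np.float64(3.1)), (182, np.float64(11.2), np.float64(2.1)), (203, np.float64(-7.6), np.float64(-19.0)), (204, np.float64(-8.5), np.float64(-20.1))]
317 [(168, 159, 220), (169, 160, 221), (170, 161, 208), (171, 148, 136), (172, 93, 110), (173, 34, 91), (174, 32, 96), (175, 36, 93), (176, 33, 93), (177, 38, 95),
[... 1006 characters left out ...]
 224), (183, 15, 224), (184, 14, 225), (185, 12, 225), (186, 14, 223), (187, 14, 222), (188, 16, 225), (189, 12, 225), (190, 15, 226), (191, 14, 226), (192, 15, 226), (193, 14, 223), (194, 12, 225), (195, 15, 227), (196, 11, 225), (197, 14, 225), (198, 14, 223), (199, 14, 225), (200, 13, 224), (201, 12, 225), (202, 14, 225), (203, 11, 226), (204, 30, 221), (205, 147, 218), (206, 162, 220), (207, 155, 220), (208, 161, 218), (209, 158, 219)]
[(172, np.float64(17.7), np.float64(9.5)), (173, np.float64(16.8), np.float64(8.5)), (181, np.float64(9.9), np.float64(0.6)), (182, np.float64(9.0), np.float64(-0.4)), (203, np.float64(-9.9), np.float64(-21.6)), (204, np.float64(-10.8), np.float64(-22.6))]
```

The part is undisturbed and has straight walls 22 mm apart. I'll retry a little lower and close gently first to see what the fingers meet.

```bash
python3 -m inch '[[[0,0,0],[0,0,-8.5]],[[0,0,0],[0,0,-8.5]],[[0,0,0],[0,0,-8.5]],[[0,0,0],[0,0,-8.5]],[[0,0,0],[0,0,-8.5]],[[0,0,0],[0,0,-8.5]],[[0,0,0],[0,0,-8.5]],[[0,0,0],[0,0,-8.5]],[[0,0,0],[0,0,-8.5]],[[0,0,0],[0,0,-8.5]]]' 0
python3 -m inch '[[[0,0,0],[0,0,-8.5]],[[0,0,0],[0,0,-4.6]],[[0,0,0],[0,0,0]],[[0,0,20],[0,0,0]],[[0,0,25],[0,0,0]],[[0,0,25],[0,0,0]],[[0,0,20],[0,0,0]],[[0,0,15],[0,0,0]],[[0,0,10],[0,0,0]],[[0,0,7],[0,0,0]]]' 
python3 -m inch '[[[0,0,0],[0,0,0]],[[0,0,0],[0,0,0]],[[0,0,0],[0,0,0]],[[0,0,0],[0,0,0]],[[0,0,0],[0,0,0]],[[0,0,0],[0,0,0]],[[0,0,0],[0,0,0]],[[0,0,0],[0,0,0]],[[0,0,0],[0,0,0]],[[0,0,0],[0,0,0]]]' 1 6
python3 -m inch '[[[0,0,0],[0,0,0]],[[0,0,0],[0,0,0]],[[0,0,0],[0,0,0]],[[0,0,0],[0,0,0]],[[0,0,0],[0,0,0]],[[0,0,0],[0,0,0]],[[0,0,0],[0,0,0]],[[0,0,0],[0,0,0]],[[0,0,0],[0,0,0]],[[0,0,0],[0,0,0]]]' 1 12
python3 - <<'E'
from h import *
s=cam("side")[0][180:300,190:350,::-1];cv2.imwrite("pics/sg.png",cv2.resize(s,(640,480),interpolation=2))
E
```

```text
time: 28.9
position: [0.604, 0.1936, 0.1491]
tool_rot: [2.56, 1.822, -0.0]
ft_force: [-0.7, -0.0, -0.1]
grip_width: 0.832
time: 29.9
position: [0.604, 0.1938, 0.0266]
tool_rot: [-2.342, -2.093, 0.0]
ft_force: [1.0, -0.6, 0.8]
grip_width: 0.995
time: 30.9
position: [0.604, 0.1937, 0.0271]
tool_rot: [2.342, 2.094, -0.0]
ft_force: [-0.4, -0.2, 0.1]
grip_width: 0.254
time: 31.9
position: [0.6039, 0.1937, 0.0271]
tool_rot: [2.342, 2.094, -0.0]
ft_force: [-0.0, 0.2, -0.2]
grip_width: 0.247
```

View pics/sg.png

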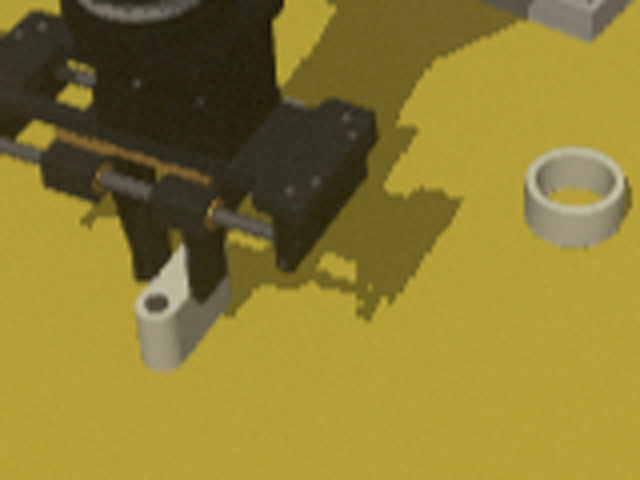

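Now it is held at 21.5 mm with 12 N and no side forces. Lift gently at this force.

```bash
python3 -m inch '[[[0,0,-1],[0,0,0]],[[0,0,-2],[0,0,0]],[[0,0,-3],[0,0,0]],[[0,0,-4],[0,0,0]],[[0,0,-5],[0,0,0]],[[0,0,-5],[0,0,0]],[[0,0,-5],[0,0,0]],[[0,0,-5],[0,0,0]],[[0,0,0],[0,0,0]],[[0,0,0],[0,0,0]]]'
```

```text
time: 32.95
position: [0.604, 0.1937, 0.0572]
tool_rot: [2.342, 2.094, 0.0]
ft_force: [-0.3, 0.4, -0.9]
grip_width: 0.25
```

```bash
python3 -m inch '[[[0,0,-15],[0,0,0]],[[0,0,-25],[0,0,0]],[[0,0,-30],[0,0,0]],[[0,0,-20],[0,0,0]],[[0,0,0],[0,0,5]],[[0,0,0],[0,0,8.2]],[[0,0,0],[0,0,8.2]],[[0,0,0],[0,0,8.2]],[[0,0,0],[0,0,8.2]],[[0,0,0],[0,0,8.2]]]'
python3 -m inch '[[[0,0,0],[0,0,8.2]],[[0,0,0],[0,0,8.2]],[[0,0,0],[0,0,8.2]],[[0,0,0],[0,0,8.2]],[[0,0,0],[0,0,8.2]],[[0,0,0],[0,0,8.2]],[[0,0,0],[0,0,3]],[[0,0,0],[0,0,0]],[[0,0,0],[0,0,0]],[[0,0,0],[0,0,0]]]'
python3 - <<'E'
from h import *
s=ctrl.get_state();R=Ro.from_rotvec(s["tool_rot"]).as_matrix();print(np.degrees(np.arctan2(R[1,0],R[0,0])),R.T@(np.array([.5127,-.165,.12])-s["position"])*1000)
E
```

```text
time: 33.95
position: [0.604, 0.1941, 0.1481]
tool_rot: [-2.977, -1.004, -0.001]
ft_force: [0.5, 0.0, -0.2]
grip_width: 0.252
time: 34.95
position: [0.6039, 0.1939, 0.1474]
tool_rot: [-3.116, 0.397, -0.0]
ft_force: [-0.5, 0.4, -0.5]
grip_width: 0.249
-14.521875416607388 [  1.65995186 370.31377746  27.35540439]
```

```bash
python3 -m inch '[[[0,20,0],[0,0,0]],[[0,40,0],[0,0,0]],[[0,45,0],[0,0,0]],[[0,45,0],[0,0,0]],[[0,45,0],[0,0,0]],[[0,45,0],[0,0,0]],[[0,45,0],[0,0,0]],[[0,45,0],[0,0,0]],[[1.5,30,0],[0,0,0]],[[0,10,0],[0,0,0]]]'
python3 -m inch '[[[0,0,9],[0,0,0]],[[0,0,9],[0,0,0]],[[0,0,9],[0,0,0]],[[0,0,0],[0,0,0]],[[0,0,0],[0,0,0]],[[0,0,0],[0,0,0]],[[0,0,0],[0,0,0]],[[0,0,0],[0,0,0]],[[0,0,0],[0,0,0]],[[0,0,0],[0,0,0]]]'
python3 w.py w9 .5125,-.1647,.027 .5125,-.1647,.019
```

```text
time: 35.95
position: [0.5109, -0.1693, 0.1471]
tool_rot: [3.113, -0.407, -0.001]
ft_force: [0.9, 0.6, -0.8]
grip_width: 0.25
time: 36.95
position: [0.5123, -0.1648, 0.1203]
tool_rot: [3.116, -0.399, 0.0]
ft_force: [0.3, -0.2, -1.4]
grip_width: 0.244
[ 0.51223633 -0.16478519  0.1202342 ]
[0.5125, -0.1647, 0.027] [317 200]
[0.5125, -0.1647, 0.019] [317 197]
```

View pics/w9.png

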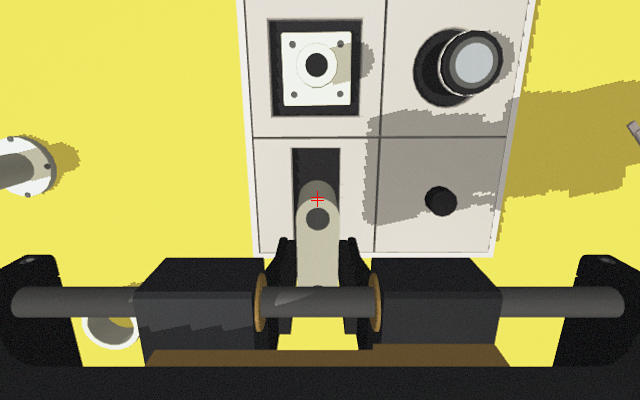

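The bar lines up with the slot (292–340 px, centre 316) and the screw heads are up. Lower.

```bash
python3 -m inch '[[[0,0,15],[0,0,0]],[[0,0,15],[0,0,0]],[[0,0,15],[0,0,0]],[[0,0,10],[0,0,0]],[[0,0,8],[0,0,0]],[[0,0,5],[0,0,0]],[[0,0,3],[0,0,0]],[[0,0,2],[0,0,0]],[[0,0,0],[0,0,0]],[[0,0,0],[0,0,0]]]'
python3 -m inch '[[[0,0,0.5],[0,0,0]],[[0,0,0],[0,0,0]],[[0,0,0],[0,0,0]],[[0,0,0],[0,0,0]],[[0,0,0],[0,0,0]],[[0,0,0],[0,0,0]],[[0,0,0],[0,0,0]],[[0,0,0],[0,0,0]],[[0,0,0],[0,0,0]],[[0,0,0],[0,0,0]]]'
```

```text
time: 38.0
position: [0.5125, -0.1649, 0.0476]
tool_rot: [3.116, -0.399, 0.001]
ft_force: [0.1, 0.1, -1.2]
grip_width: 0.248
time: 39.0
position: [0.5122, -0.1647, 0.0466]
tool_rot: [3.116, -0.399, -0.0]
ft_force: [-0.7, 0.7, -0.3]
grip_width: 0.244
```

```bash
python3 -m inch '[[[0,0,0],[0,0,0]],[[0,0,0],[0,0,0]],[[0,0,0],[0,0,0]],[[0,0,0],[0,0,0]],[[0,0,-5],[0,0,0]],[[0,0,-15],[0,0,0]],[[0,0,-30],[0,0,0]],[[0,0,-30],[0,0,0]],[[0,0,-20],[0,0,0]],[[0,0,0],[0,0,0]]]' 0.4
python3 w.py w10 .5125,-.1647,.055
python3 - <<'E'
from h import *
s=ctrl.get_state();R=Ro.from_rotvec(s["tool_rot"]).as_matrix();print(R.T@(np.array([.4391,.0511,.13])-s["position"])*1000)
E
```

```text
time: 40.0
position: [0.5149, -0.1653, 0.1513]
tool_rot: [3.114, -0.399, 0.012]
ft_force: [0.5, 0.0, -0.6]
grip_width: 0.599
[ 0.51359368 -0.16505651  0.1490746 ]
[0.5125, -0.1647, 0.055] [317 202]
[-126.63016604 -190.43584659   18.32418986]
```

View pics/w10.png

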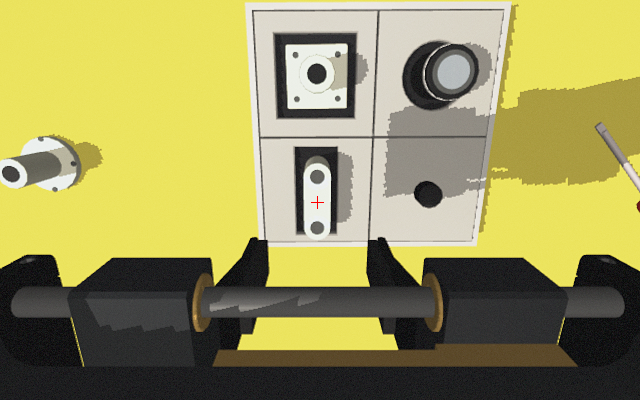

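The swivel is home in the slot with screw heads up at (317,177)/(317,227). Now the ring.

```bash
python3 -m inch '[[[-25,-38,0],[0,0,0]],[[-25,-38,0],[0,0,0]],[[-25,-38,0],[0,0,0]],[[-25,-38,0],[0,0,0]],[[-25,-38,0],[0,0,0]],[[0,0,10],[0,0,0]],[[0,0,8],[0,0,0]],[[0,0,0],[0,0,0]],[[0,0,0],[0,0,0]],[[0,0,0],[0,0,0]]]' 0
python3 w.py w11 .4391,.0511,.026 .4391,.0511,0
```

```text
time: 41.05
position: [0.4394, 0.0496, 0.1286]
tool_rot: [-3.115, 0.402, 0.001]
ft_force: [0.2, -0.4, 0.5]
grip_width: 1.003
[0.43951771 0.04984236 0.12869208]
[0.4391, 0.0511, 0.026] [316 197]
[0.4391, 0.0511, 0.0] [316 189]
```

View pics/w11.png

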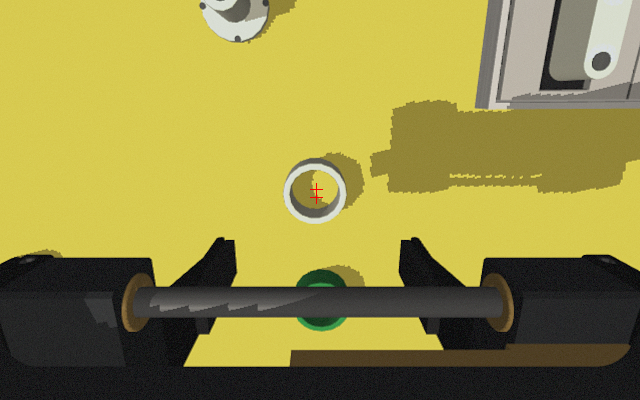

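Run:
```python
from h import *
d=np.load("pics/w11.npz");c=(d["im"],d["K"],d["R"],d["t"])
h=cv2.cvtColor(c[0],cv2.COLOR_RGB2HSV);x,y=275,150;H=h[y:y+80,x:x+80]
m=((H[...,1]<60)&(H[...,2]>170)).astype(np.uint8)
cs,_=cv2.findContours(m,cv2.RETR_EXTERNAL,cv2.CHAIN_APPROX_NONE);k=max(cs,key=len)+[x,y]
e=cv2.fitEllipse(cv2.convexHull(k));p=plane(c,e[0],.026);print(e,p)
s=ctrl.get_state();R=Ro.from_rotvec(s["tool_rot"]).as_matrix();print(R.T@(np.array([p[0],p[1],.0205])-s["position"])*1000)
```

```text
((314.36181640625, 193.2588348388672), (59.889007568359375, 62.74763488769531), 97.22046661376953) [0.44267766 0.05120281 0.026     ]
[  2.7271752   -2.07642391 108.1924846 ]
```

```bash
python3 -m inch '[[[2.5,-2,15],[0,0,0]],[[0,0,15],[0,0,0]],[[0,0,15],[0,0,0]],[[0,0,15],[0,0,0]],[[0,0,15],[0,0,0]],[[0,0,15],[0,0,0]],[[0,0,10],[0,0,0]],[[0,0,6],[0,0,0]],[[0,0,2],[0,0,0]],[[0,0,0],[0,0,0]]]' 0
python3 -m inch '[[[0,0,0],[0,0,0]],[[0,0,0],[0,0,0]],[[0,0,0],[0,0,0]],[[0,0,0],[0,0,0]],[[0,0,0],[0,0,0]],[[0,0,0],[0,0,0]],[[0,0,0],[0,0,0]],[[0,0,0],[0,0,0]],[[0,0,0],[0,0,0]],[[0,0,0],[0,0,0]]]' 1 12
python3 -m inch '[[[0,0,-1],[0,0,0]],[[0,0,-3],[0,0,0]],[[0,0,-6],[0,0,0]],[[0,0,-20],[0,0,0]],[[0,0,-30],[0,0,0]],[[0,0,-30],[0,0,0]],[[0,0,-20],[0,0,0]],[[0,0,0],[0,0,0]],[[0,0,0],[0,0,0]],[[0,0,0],[0,0,0]]]'
python3 - <<'E'
from h import *
s=ctrl.get_state();R=Ro.from_rotvec(s["tool_rot"]).as_matrix();print(R.T@(np.array([.4878,-.2597,.12])-s["position"])*1000)
d=np.load("pics/w10.npz");c=(d["im"],d["K"],d["R"],d["t"])
h=cv2.cvtColor(c[0],cv2.COLOR_RGB2HSV);x,y=405,172;H=h[y:y+45,x:x+45]
for a,b,q in blobs(H[...,2]<60,50): q=(q[0]+x,q[1]+y);print(int(a),q,plane(c,q,.035))
E
```

```text
time: 42.1
position: [0.4423, 0.052, 0.0208]
tool_rot: [-3.116, 0.399, -0.0]
ft_force: [-0.8, 0.5, 0.4]
grip_width: 0.996
time: 43.1
position: [0.442, 0.0519, 0.0206]
tool_rot: [3.116, -0.399, -0.0]
ft_force: [-0.0, 0.1, 0.2]
grip_width: 0.17
time: 44.1
position: [0.4412, 0.0519, 0.1297]
tool_rot: [3.116, -0.399, -0.003]
ft_force: [0.1, 0.2, 0.0]
grip_width: 0.002
[123.60204473 289.78601046   9.64912173]
546 (427.7, 193.7) [ 0.48966535 -0.2594899   0.035     ]
```

The grip slipped off the ring (0.17, then shut). Look again.

```bash
python3 w.py w12 .4427,.0512,.026
python3 - <<'E'
from h import *
w=cv2.imread("pics/w12.png");t=cam("top")[0][130:290,165:345,::-1];s=cam("side")[0][190:320,220:410,::-1]
cv2.imwrite("pics/r.png",np.vstack([cv2.resize(w,(640,400))[:280],np.hstack([cv2.resize(t,(320,284)),cv2.resize(s,(320,284))])]))
E
```

```text
[0.44109564 0.05190034 0.12955236]
[0.4427, 0.0512, 0.026] [317 194]
```

View pics/r.png

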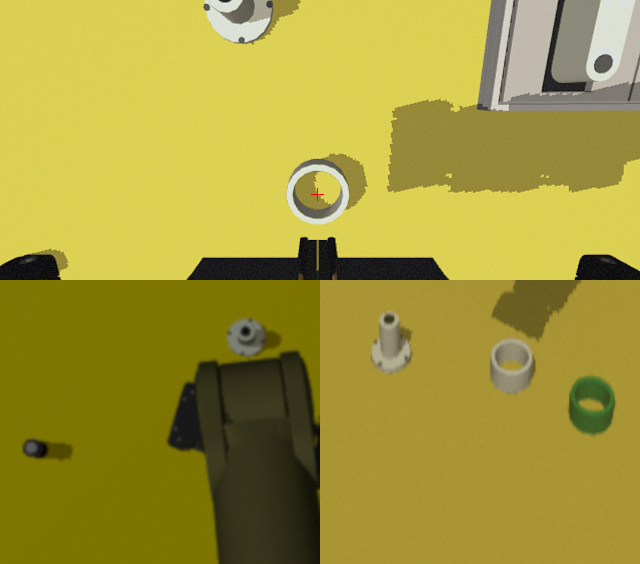

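The ring hasn't moved, so the hard fast closing was at fault, as with the swivel, where closing at 6 N held. Same remedy: pre-close near the width, then a soft close.

```bash
python3 -m inch '[[[0,0,0],[0,0,0]],[[0,0,0],[0,0,0]],[[0,0,0],[0,0,0]],[[0,0,0],[0,0,0]],[[1,-0.5,20],[0,0,0]],[[0,0,25],[0,0,0]],[[0,0,25],[0,0,0]],[[0,0,20],[0,0,0]],[[0,0,12],[0,0,0]],[[0,0,6],[0,0,0]]]' 0
python3 -m inch '[[[0,0,0],[0,0,0]],[[0,0,0],[0,0,0]],[[0,0,0],[0,0,0]],[[0,0,0],[0,0,0]],[[0,0,0],[0,0,0]],[[0,0,0],[0,0,0]],[[0,0,0],[0,0,0]],[[0,0,0],[0,0,0]],[[0,0,0],[0,0,0]],[[0,0,0],[0,0,0]]]' 0.3 5
python3 -m inch '[[[0,0,0],[0,0,0]],[[0,0,0],[0,0,0]],[[0,0,0],[0,0,0]],[[0,0,0],[0,0,0]],[[0,0,0],[0,0,0]],[[0,0,0],[0,0,0]],[[0,0,0],[0,0,0]],[[0,0,0],[0,0,0]],[[0,0,0],[0,0,0]],[[0,0,0],[0,0,0]]]' 1 5
```

```text
time: 45.25
position: [0.4426, 0.0522, 0.0217]
tool_rot: [-3.116, 0.399, 0.002]
ft_force: [0.6, -0.2, 1.1]
grip_width: 0.834
time: 46.25
position: [0.4431, 0.0522, 0.0226]
tool_rot: [3.116, -0.399, -0.0]
ft_force: [0.1, 1.1, -0.3]
grip_width: 0.701
time: 47.25
position: [0.4431, 0.0522, 0.0226]
tool_rot: [3.116, -0.399, -0.0]
ft_force: [0.1, -0.2, 0.3]
grip_width: 0.007
```

```bash
python3 w.py w13 .4427,.0512,.026;python3 - <<'E'
from h import *
w=cv2.imread("pics/w13.png");s=cam("side")[0][190:290,250:410,::-1]
cv2.imwrite("pics/r2.png",np.vstack([w[80:280,0:640],cv2.resize(s,(640,400),interpolation=2)]))
E
```

```text
[0.44312881 0.05219443 0.02261883]
[0.4427, 0.0512, 0.026] [319 254]
```

View pics/r2.png

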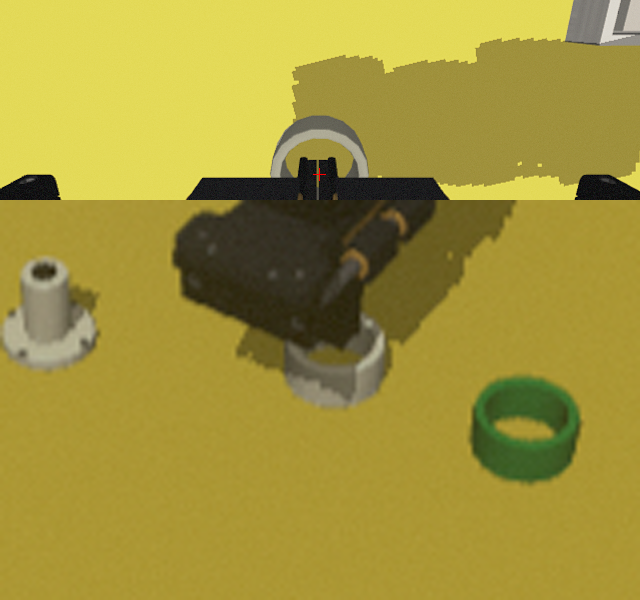

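The fingers passed over the ring's wall region without catching; both failed grips had the grasp point less than 5 mm below the part's top. I'll lift out, re-measure, and grip lower with the tips ~1 mm above the table.

```bash
python3 -m inch '[[[0,0,-10],[0,0,0]],[[0,0,-30],[0,0,0]],[[0,0,-40],[0,0,0]],[[0,0,-26],[0,0,0]],[[0,0,0],[0,0,0]],[[0,0,0],[0,0,0]],[[0,0,0],[0,0,0]],[[0,0,0],[0,0,0]],[[0,0,0],[0,0,0]],[[0,0,0],[0,0,0]]]'
python3 -m inch '[[[0,0,0],[0,0,0]],[[0,0,0],[0,0,0]],[[0,0,0],[0,0,0]],[[0,0,0],[0,0,0]],[[0,0,0],[0,0,0]],[[0,0,0],[0,0,0]],[[0,0,0],[0,0,0]],[[0,0,0],[0,0,0]],[[0,0,0],[0,0,0]],[[0,0,0],[0,0,0]]]' 0 20
cat > ring.py <<'E'
from h import *
c=cam("wrist");h=cv2.cvtColor(c[0],cv2.COLOR_RGB2HSV);x,y=275,150;H=h[y:y+80,x:x+80]
m=((H[...,1]<60)&(H[...,2]>170)).astype(np.uint8)
cs,_=cv2.findContours(m,cv2.RETR_EXTERNAL,cv2.CHAIN_APPROX_NONE);k=max(cs,key=len)+[x,y]
e=cv2.fitEllipse(cv2.convexHull(k));p=plane(c,e[0],.026);print(e,p)
r=max(e[1])/2
for z in(.0,.013,.026,.039):
    q=plane(c,e[0],z);print(z,"outer dia",np.linalg.norm(plane(c,(e[0][0]+r,e[0][1]),z)-plane(c,(e[0][0]-r,e[0][1]),z)).round(4))
s=ctrl.get_state();R=Ro.from_rotvec(s["tool_rot"]).as_matrix();print(R.T@(np.array([p[0],p[1],.018])-s["position"])*1000)
E
python3 ring.py
```

```text
time: 48.35
position: [0.4427, 0.0523, 0.128]
tool_rot: [-3.116, 0.399, 0.002]
ft_force: [0.5, 0.8, -0.6]
grip_width: 0.009
time: 49.35
position: [0.4432, 0.0522, 0.1287]
tool_rot: [3.116, -0.399, 0.0]
ft_force: [0.7, 0.3, 1.0]
grip_width: 0.836
((318.3423156738281, 196.53482055664062), (59.71983337402344, 62.48137664794922), 92.4339370727539) [0.44278403 0.05122757 0.026     ]
0.0 outer dia 0.0575
0.013 outer dia 0.055
0.026 outer dia 0.0525
0.039 outer dia 0.0499
[-9.57942040e-02  9.98884617e-01  1.10613015e+02]
```

```bash
python3 -m inch '[[[0,1,10],[0,0,0]],[[0,0,15],[0,0,0]],[[0,0,15],[0,0,0]],[[0,0,15],[0,0,0]],[[0,0,15],[0,0,0]],[[0,0,15],[0,0,0]],[[0,0,13],[0,0,0]],[[0,0,8],[0,0,0]],[[0,0,3],[0,0,0]],[[0,0,1.5],[0,0,0]]]' 0
python3 -m inch '[[[0,0,0],[0,0,0]],[[0,0,0],[0,0,0]],[[0,0,0],[0,0,0]],[[0,0,0],[0,0,0]],[[0,0,0],[0,0,0]],[[0,0,0],[0,0,0]],[[0,0,0],[0,0,0]],[[0,0,0],[0,0,0]],[[0,0,0],[0,0,0]],[[0,0,0],[0,0,0]]]' 1 6
```

```text
time: 50.4
position: [0.4429, 0.0513, 0.0179]
tool_rot: [-3.116, 0.399, 0.0]
ft_force: [0.1, 0.2, -0.2]
grip_width: 1.003
time: 51.4
position: [0.443, 0.0512, 0.0182]
tool_rot: [3.116, -0.399, 0.0]
ft_force: [-0.8, -0.5, 1.3]
grip_width: 0.608
```

Gripped at 52.9 mm. Firm up a little and lift.

```bash
python3 -m inch '[[[0,0,0],[0,0,0]],[[0,0,0],[0,0,0]],[[0,0,-1],[0,0,0]],[[0,0,-2],[0,0,0]],[[0,0,-4],[0,0,0]],[[0,0,-6],[0,0,0]],[[0,0,-10],[0,0,0]],[[0,0,-10],[0,0,0]],[[0,0,0],[0,0,0]],[[0,0,0],[0,0,0]]]' 1 10
python3 -m inch '[[[0,0,-15],[0,0,0]],[[0,0,-25],[0,0,0]],[[0,0,-25],[0,0,0]],[[0,0,-20],[0,0,0]],[[0,0,-15],[0,0,0]],[[0,0,0],[0,0,0]],[[0,0,0],[0,0,0]],[[0,0,0],[0,0,0]],[[0,0,0],[0,0,0]],[[0,0,0],[0,0,0]]]'
python3 - <<'E'
from h import *
s=ctrl.get_state();R=Ro.from_rotvec(s["tool_rot"]).as_matrix();print(R.T@(np.array([.4883,-.2596,.11])-s["position"])*1000)
E
```

```text
time: 52.4
position: [0.4433, 0.051, 0.0516]
tool_rot: [3.116, -0.399, 0.002]
ft_force: [-1.0, -0.2, -1.1]
grip_width: 0.6
time: 53.4
position: [0.4424, 0.0513, 0.1504]
tool_rot: [-3.116, 0.399, 0.002]
ft_force: [-0.4, 0.2, -1.1]
grip_width: 0.599
[122.77048351 289.27578283  40.22320202]
```

```bash
python3 -m inch '[[[10,24,0],[0,0,0]],[[16,38,0],[0,0,0]],[[16,38,0],[0,0,0]],[[16,38,0],[0,0,0]],[[16,38,0],[0,0,0]],[[16,38,0],[0,0,0]],[[16,38,0],[0,0,0]],[[10,24,0],[0,0,0]],[[6.5,13,0],[0,0,0]],[[0,0,0],[0,0,0]]]'
python3 -m inch '[[[0,0,15],[0,0,0]],[[0,0,15],[0,0,0]],[[0,0,10],[0,0,0]],[[0,0,0],[0,0,0]],[[0,0,0],[0,0,0]],[[0,0,0],[0,0,0]],[[0,0,0],[0,0,0]],[[0,0,0],[0,0,0]],[[0,0,0],[0,0,0]],[[0,0,0],[0,0,0]]]'
python3 w.py w14 .488,-.2594,.043
python3 - <<'E'
from h import *
S=cam("side")[0][90:200,250:400,::-1];w=cv2.imread("pics/w14.png")
cv2.imwrite("pics/p.png",np.vstack([w[0:280],cv2.resize(S,(436,320),interpolation=2) if 0 else cv2.copyMakeBorder(cv2.resize(S,(436,320),interpolation=2),0,0,0,204,0)]))
E
```

```text
time: 54.4
position: [0.4883, -0.2608, 0.1504]
tool_rot: [-3.115, 0.403, 0.001]
ft_force: [0.2, 1.6, -1.1]
grip_width: 0.599
time: 55.4
position: [0.4887, -0.2594, 0.1113]
tool_rot: [3.116, -0.399, 0.0]
ft_force: [-0.2, -0.4, -1.3]
grip_width: 0.599
[ 0.48864817 -0.25935164  0.11124634]
[0.488, -0.2594, 0.043] [317 211]
```

View pics/p.png

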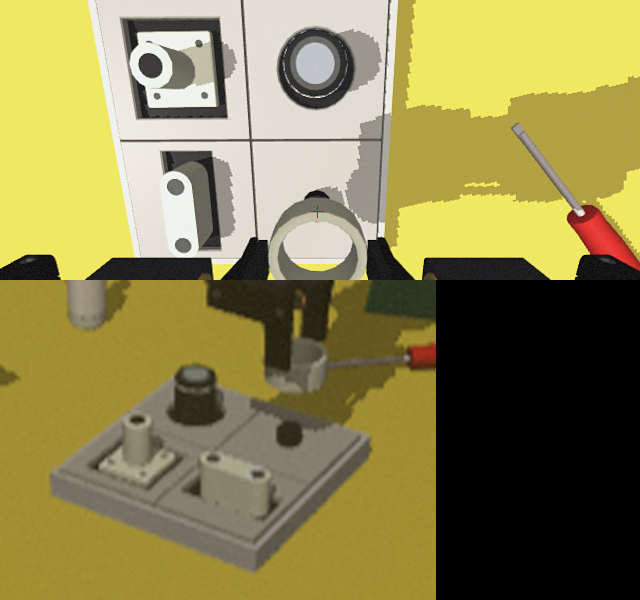

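The ring is held level above the post (post at u≈317), and the other three are seated. Lower and release.

```bash
python3 -m inch '[[[0,0,12],[0,0,0]],[[0,0,12],[0,0,0]],[[0,0,12],[0,0,0]],[[0,0,10],[0,0,0]],[[0,0,8],[0,0,0]],[[0,0,5],[0,0,0]],[[0,0,3],[0,0,0]],[[0,0,2],[0,0,0]],[[0,0,1],[0,0,0]],[[0,0,0],[0,0,0]]]'
python3 -m inch '[[[0,0,0.5],[0,0,0]],[[0,0,0],[0,0,0]],[[0,0,0],[0,0,0]],[[0,0,0],[0,0,0]],[[0,0,0],[0,0,0]],[[0,0,0],[0,0,0]],[[0,0,0],[0,0,0]],[[0,0,0],[0,0,0]],[[0,0,0],[0,0,0]],[[0,0,0],[0,0,0]]]'
```

```text
time: 56.5
position: [0.4888, -0.2594, 0.0464]
tool_rot: [3.116, -0.399, 0.001]
ft_force: [-0.5, 0.5, -0.2]
grip_width: 0.597
time: 57.5
position: [0.4886, -0.2593, 0.0456]
tool_rot: [3.116, -0.399, -0.0]
ft_force: [-0.4, 0.0, -0.1]
grip_width: 0.598
```

```bash
python3 -m inch '[[[0,0,0],[0,0,0]],[[0,0,0],[0,0,0]],[[0,0,0],[0,0,0]],[[0,0,0],[0,0,0]],[[0,0,-3],[0,0,0]],[[0,0,-12],[0,0,0]],[[0,0,-30],[0,0,0]],[[0,0,-40],[0,0,0]],[[0,0,-40],[0,0,0]],[[0,0,-20],[0,0,0]]]' 0.15
python3 -m inch '[[[0,30,0],[0,0,0]],[[0,40,0],[0,0,0]],[[0,40,0],[0,0,0]],[[0,40,0],[0,0,0]],[[0,40,0],[0,0,0]],[[0,40,0],[0,0,0]],[[0,30,0],[0,0,0]],[[0,0,0],[0,0,0]],[[0,0,0],[0,0,0]],[[0,0,0],[0,0,0]]]'
python3 - <<'E'
from h import *
T=cam("top");S=cam("side")
cv2.imwrite("pics/fin.png",np.vstack([np.hstack([cv2.resize(T[0][120:245,365:490,::-1],(360,360),interpolation=2),cv2.resize(S[0][105:195,255:395,::-1],(440,360),interpolation=2)]),cv2.resize(T[0][130:290,170:470,::-1],(800,240),interpolation=2)]))
E
```

```text
time: 58.5
position: [0.4905, -0.2599, 0.1958]
tool_rot: [3.113, -0.398, 0.009]
ft_force: [-0.0, 0.5, -0.7]
grip_width: 0.849
time: 59.5
position: [0.4243, -0.5094, 0.1913]
tool_rot: [-3.116, 0.396, -0.002]
ft_force: [-0.5, 0.5, 0.1]
grip_width: 0.851
```

View pics/fin.png

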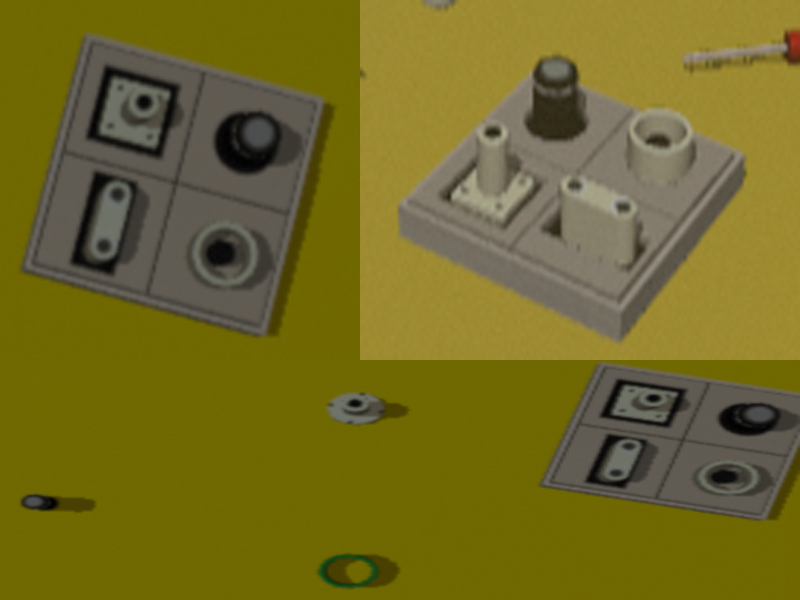

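All four parts are seated, the ring is around the post, and the look-alikes are untouched. Handing in.

```bash
python3 -c "
from bench import close_job
print(close_job())"
```

```text
the job is handed in; nothing more can be done
None
```

All four parts are packed, and I handed the job in at about 60 s of robot time; the hand-in gave no verdict. The order was square foot, wide lens, swivel arm, front ring.

**Last checks:** The final top and side pictures show:
- The square foot stands upright in the square recess.
- The wide lens stands upright in the round recess.
- The swivel arm lies in the slot with its screw heads up.
- The ring lies flat around the post.
- The round foot, narrow lens and green ring were not touched.
- The gripper is well clear of the tray.

I judged "fully home" from those pictures and from the release heights, which matched the nest floors to about 1 mm. I did not measure the seated heights separately.

**What went wrong:** The first swivel grasp and the first two ring grasps failed: the fingers shut without holding the part. Neither part moved measurably. Gripping lower, with a softer close (6 N, then 10–12 N), held both. I did not establish the exact cause of the failures.

**Disagreements:**
- The top view's first ring position was about 4 mm off from the wrist camera's, and I used the wrist value.
- Heights from the top and side views together came out 2–3 mm low for the parts against the given sizes.
- I viewed 16 pictures, two over the budget of 14.

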